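# Open the grinder unit's paddle-latched service panel

## Task

Two coffee-machine units stand on the repair bench, each shut by a panel with a paddle latch. Open the grinder unit, the one with the round bean-chute collar on its panel: lift its paddle to withdraw the hidden pawl, swing the panel up until it stands about upright, and leave it standing open. Leave the other unit shut.

Things in the scene. Friction and masses are not known exactly. Their poses are not given: they have to be found in the camera images.
- grinder_unit: Unit to open: fixed black tub 180 mm deep (x), 160 wide (y), 90 high, with a grey lid panel, top face 96 mm above the bench. On the panel, near the hinge, a round black collar 60 mm across, 20 high; near the opposite (latch) edge, on the robot's side, the paddle. Origin: centre of its underside; z up, x from latch edge to hinge edge.
- grinder_grip (a point): Middle of the steel paddle's wide free end, where to take it: a bar 36 mm wide along y (pinch it by these two sides), 26 mm along x, 10 thick. At rest it is 64 mm towards the robot from the paddle's pivot, its middle 26 mm above the panel and 9 mm past the latch edge, axes as the unit's. Its axes turn with panel and paddle; held by its sides it can pivot between the fingers about y.
- grinder_paddle (a joint): Paddle lift relative to the panel, rad: 0 at rest (parallel to it), grows as the free end rises, stop at 0.7. Pawl clear of its catch above about 0.3. A light spring (2 N at the free end) returns it. Pivot along the unit's y, carried by the panel; through (-35, 0, 122) mm in the unit's frame while the panel is shut.
- grinder_panel (a joint): Panel opening, rad: 0 shut, 1.57 upright, stop at 1.75; the latch edge rises and swings towards the hinge. Hinge axis along the unit's y through (90, 0, 90) mm in its frame. Latched, it moves under 0.03. Unlatched, it takes about 3 N at the latch edge; the stiff hinge holds it wherever it is left.
- control_panel (a joint): Panel opening of the other unit, rad: 0 shut. Same size and same paddle latch, but with a flat rectangular metal plate (65 by 110 mm) on its panel in place of the collar. It must stay shut.

How it is judged:
By the outcome, as a careful person would: the job done as asked, in the order asked, and still so for the second after the job is handed in, with the robot touching nothing.
It also fails if it takes over 48 s, if anything falls off the work surface, if the arm or the gripper's body presses on something with over 40 N, if the wrist force passes 120 N, or if a joint passes its speed limit or range.

## Robot

A 6-joint arm with a two-finger parallel gripper is mounted at the origin on the work surface. World frame = base frame: x ahead of the robot, y to its left, z up, the work surface at z = 0. Lengths are in m, angles in rad, forces in N, time in s.
With the tool pointing down it reaches from about 0.3 to 0.85 m from the base axis. Payload 5.4 kg.
Tool frame: the origin (TCP) lies on the centre line of the jaws, within the pads' length; the fingertips stand 22 mm ahead of it and the grasp point (between the pads) lies 3 mm ahead of it; z points along the fingers, y is the line along which they close (so a half turn about z gives the same grasp; the last joint's range is limited). The gripper opens to 85 mm and grips with 20 to 120 N. Pads are 22 mm wide; open, the fingers measure 114 mm over their backs; the gripper's body (76 mm by 85 mm) begins 54 mm behind the grasp point. The pads swing forward as they close: fully open they stand 13 mm farther back than shut.
Start: joints at [0.938, 0.158, 1.597, -0, 1.386, -0.21], TCP at [0.236, 0.524, 0.253] pointing down, gripper open.
Joint ranges: [-2.91, 2.91], [-0.94, 2.29], [0.18, 2.7], [-1.29, 4.43], [0.17, 2.64], [-3, 3]. Speed limits (rad/s): [2.57, 2.57, 3.14, 3.14, 3.14, 3.14].

## Interface

Orientations are given as a unit quaternion [w, x, y, z].
In Python, from rig import * gives the robot as it stands.
- The arm moves only by the tool send_rows, never from a script. Its argument "commands" is a list that holds one entry, the list of rows, each a list of 6 numbers: the shift along the tool's x, y, z in units of 0.1 m (1.0 is 0.1 m), then the turn, a rotation vector about the tool's x, y, z in units of 45 degrees (1.0 is 45 degrees). In form: [[[tx, ty, tz, rx, ry, rz], ...]]. A call has 1 to 5 rows; each row shifts and turns the commanded pose from where the row before left it, along the tool's axes as they then stand; what a row does not reach is not made up. A row lasts 1/12 s, in which the tool goes at most 41.7 mm and 7.16 degrees, less where a joint would pass 70% of its speed; a pose out of reach is approached as far as the arm can. A call with a number of a shift or a turn outside -1 to 1 is refused whole. A call with a gripper value outside its range is refused whole. "jaw" is the gripper command: -1 is shut, 1 is fully open, values between are in proportion, set as the call begins (left out, the last holds). The fingers move at their own pace and stop on an object; the grip force is fixed at half the most. Time passes only in rows, so rows that do not move let the fingers close. It gives the time, the measured TCP pose, the force, the opening and the grip force at its end, in the units of the state.
- read_state(): the state, without advancing time (a new reading comes with each control period).
- camera(name): name is "scene" or "top"; returns a dict with "image" (420x560x3 uint8, blue, green, red), "intrinsics" (3x3 intrinsics, pixels), "origin" and "orientation" of the camera in the world. Camera axes: x right, y up, looking along -z (the intrinsics and any distortion apply to the point x, -y, -z); pixel columns grow to the right and rows downward; lengths in m; the calibration is good to about 2 mm. A picture is of the moment at which its call begins. There is no depth.
- job_done(): hands the job in; it is judged then, once.
The state is a dict: "time": time; "q": joint angles; "qd": joint speeds; "tau": joint torques, N m; "eef_pos": TCP position; "orientation": TCP orientation; "ft_force": force on the tool from outside, world axes, zero at the start; "ft_torque": the same for the moment, N m; "gripper_width": finger opening in m; "grasp_force": force on a finger pad.
Only numpy, scipy, OpenCV 4.12 (cv2) and the standard library are available. Lean on these libraries where they do the work, as an engineer would, in place of code of your own. Each camera call takes 0.05 s, during which the arm holds its last target. There are 200 camera calls.

## Working session

There is one attempt and no reset: what is moved stays moved. The work goes in short steps, Python scripts to look and compute and a tool call to move; the robot and the scene stay as the last step left them, time stands still between calls to the robot, and variables do not carry over. Pictures are saved under pics/ and viewed, at most 10 in all, crops included, and the job is handed in when it is done.

Besides the shell and the picture viewer there is one more tool, called after ">>>" by a JSON object that holds its "method" and its "body". send_rows: Moves the arm, as the interface text tells. Its arguments: {"type":"object","properties":{"commands":{"type":"array","items":{"type":"array","items":{"type":"array","items":{"type":"number"}}}},"jaw":{"type":"number"}},"required":["commands"]}

```bash
mkdir -p pics; python3 - <<'E'
from rig import *
import cv2
s=read_state();print({k:np.round(v,3) if 0 else v for k,v in s.items()})
for n in("scene","top"):
    c=camera(n);cv2.imwrite(f"pics/{n}0.png",c["image"]);print(n,c["intrinsics"],c["origin"],c["orientation"],[k for k in c])
E
```

```text
{'time': 0.0, 'q': array([ 9.37923600e-01,  1.59068381e-01,  1.59827890e+00, -2.68132170e-05,
        1.38620281e+00, -2.10105012e-01]), 'qd': array([ 9.71415469e-04, -9.15089950e-04, -3.40370313e-04, -1.49143922e-03,
       -6.90230419e-04,  8.29522088e-05]), 'tau': array([ 2.12583880e-03, -3.95987749e+01, -3.31443679e+01,  5.15019281e-05,
        8.06406228e-03,  2.29725640e-05]), 'eef_pos': array([0.23559187, 0.52388304, 0.25228263]), 'orientation': array([-3.88390189e-04,  2.09810636e-01,  9.77741550e-01, -8.98454008e-04]), 'ft_force': array([-0.42553935, -1.00038363,  0.88867339]), 'ft_torque': array([ 0.03408627, -0.00177396,  0.05554826]), 'grasp_force': 0.0, 'gripper_width': 0.08542198310965847}
scene [[402.43491425   0.         283.08594193]
 [  0.         402.43491425 203.72672932]
 [  0.           0.           1.        ]] [1.01303202 0.14894293 0.57559612] [0.54687817 0.21945738 0.31652866 0.74335209] ['image', 'intrinsics', 'origin', 'orientation']
top [[464.55272224   0.         283.55628605]
 [  0.         464.55272224 209.92810127]
 [  0.           0.           1.        ]] [ 0.46664093 -0.00320961  0.94624592] [ 0.71456689  0.03983847 -0.05195549 -0.69649672] ['image', 'intrinsics', 'origin', 'orientation']
```

View pics/scene0.png

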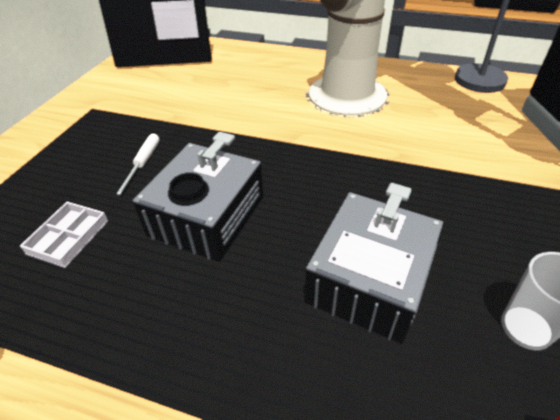

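View pics/top0.png

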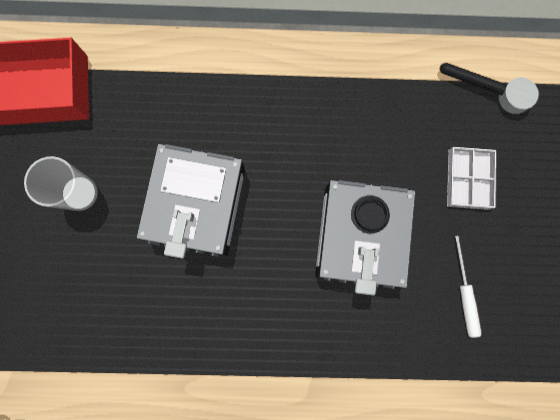

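The top view shows the grinder (collar at 370,214) on the right, with its paddle end near (366,287). The control unit is on the left at about (190,200). I'll enlarge the grinder.

```bash
python3 - <<'E'
import cv2
a=cv2.imread("pics/top0.png")[170:310,305:430];cv2.imwrite("pics/c0.png",cv2.resize(a,None,fx=4,fy=4,interpolation=cv2.INTER_CUBIC))
E
```

```text
(no output)
```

View pics/c0.png

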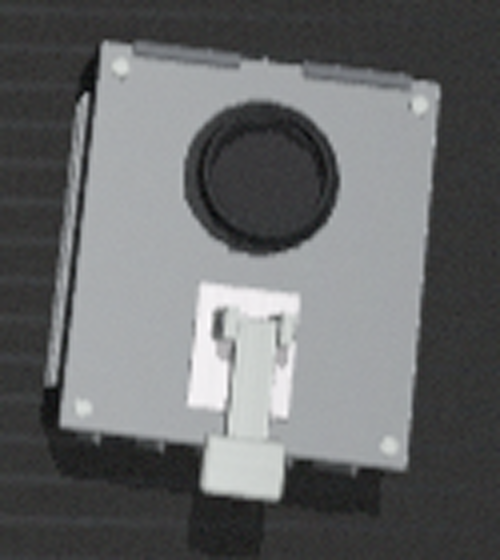

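The crop gives the panel corners at about (103,43), (440,85), (407,468) and (60,428), and the paddle bar's centre at about (244,467). I'll convert these to poses next.

```bash
cat > h.py <<'E'
from rig import *
import numpy as np, cv2
from scipy.spatial.transform import Rotation as R
def rot(q): return R.from_quat(np.roll(q,-1))
K=np.array([[464.5527,0,283.5563],[0,464.5527,209.9281],[0,0,1]])
O=np.array([0.46664093,-0.00320961,0.94624592]);Q=rot([0.71456689,0.03983847,-0.05195549,-0.69649672])
def at(uv,z):
    d=np.linalg.solve(K,[uv[0],uv[1],1]);d=Q.apply([d[0],-d[1],-d[2]]);return O+d*(z-O[2])/d[2]
E
python3 - <<'E'
from h import *
f=lambda c:(c[0]/4+305-.4,c[1]/4+170-.4)
P=[at(f(c),.096) for c in[(103,43),(440,85),(407,468),(60,428)]]
P=np.array(P);print(P.round(4));g=at(f((244,467)),.127);print("bar",g)
for i in range(4):print(np.linalg.norm(P[i]-P[i-1]))
ux=(P[0]+P[1]-P[2]-P[3]);uy=P[0]+P[3]-P[1]-P[2]
y1=np.arctan2(ux[1],ux[0]);y2=np.arctan2(-uy[0],uy[1]);print("yaw",y1,y2)
yaw=(y1+y2)/2;e=np.array([np.cos(yaw),np.sin(yaw),0]);c=P.mean(0);print("centre",c,"grip from panel",c-.099*e, "latch mid",(P[2]+P[3])/2)
s=read_state();T=rot(s["orientation"]);print(T.as_matrix().round(3))
D=R.from_matrix(np.array([[e[0],e[1],0],[e[1],-e[0],0],[0,0,-1]]).T)  # tool x along unit x
for D in(D,D*R.from_euler('z',np.pi)):
    print("rotvec/45",(T.inv()*D).as_rotvec()/(np.pi/4))
E
```

```text
[[ 0.6359 -0.1024  0.096 ]
 [ 0.6204 -0.2601  0.096 ]
 [ 0.4435 -0.2428  0.096 ]
 [ 0.4577 -0.0848  0.096 ]]
bar [ 0.44309258 -0.16256545  0.127     ]
0.17904655228752986
0.15846847803925374
0.17768433406644815
0.15864402007208128
yaw -0.09757677112948442 -0.09370595175815188
centre [ 0.53935953 -0.1725188   0.096     ] grip from panel [ 0.44081197 -0.16306473  0.096     ] latch mid [ 0.45060105 -0.16383044  0.096     ]
[[-0.912  0.41  -0.001]
 [ 0.41   0.912 -0.001]
 [ 0.    -0.002 -1.   ]]
rotvec/45 [-1.20402833e-03  2.92602403e-03  3.58345590e+00]
rotvec/45 [-0.00206072 -0.00084796 -0.41654275]
```

>>> {"method": "send_rows", "body": {"commands": [[[0, 0, 0, 0, 0, -0.104], [0, 0, 0, 0, 0, -0.104], [0, 0, 0, 0, 0, -0.104], [0, 0, 0, 0, 0, -0.105]]], "jaw": 1}}

```text
time: 0.43
eef_pos: [0.2357, 0.5241, 0.2527]
orientation: [-0.0, 0.046, 0.999, -0.0]
ft_force: [-0.1, -0.6, -0.7]
gripper_width: 0.0852
grasp_force: 0.0
```

>>> {"method": "send_rows", "body": {"commands": [[[-0.135, -0.332, 0, 0, 0, 0], [-0.135, -0.332, 0, 0, 0, 0], [-0.135, -0.332, 0, 0, 0, 0], [-0.135, -0.332, 0, 0, 0, 0], [-0.135, -0.332, 0, 0, 0, 0]]]}}

```text
time: 0.85
eef_pos: [0.2871, 0.351, 0.2527]
orientation: [-0.0, 0.047, 0.999, -0.0]
ft_force: [0.3, 0.0, 1.1]
gripper_width: 0.0855
grasp_force: 0.0
```

>>> {"method": "send_rows", "body": {"commands": [[[-0.135, -0.332, 0, 0, 0, 0], [-0.135, -0.332, 0, 0, 0, 0], [-0.135, -0.332, 0, 0, 0, 0], [-0.135, -0.332, 0, 0, 0, 0], [-0.135, -0.332, 0, 0, 0, 0]]]}}

```text
time: 1.27
eef_pos: [0.3385, 0.1794, 0.253]
orientation: [-0.0, 0.047, 0.999, -0.0]
ft_force: [1.9, -0.5, 0.7]
gripper_width: 0.0851
grasp_force: 0.0
```

>>> {"method": "send_rows", "body": {"commands": [[[-0.135, -0.332, 0, 0, 0, 0], [-0.135, -0.332, 0, 0, 0, 0], [-0.135, -0.332, 0, 0, 0, 0], [-0.135, -0.332, 0, 0, 0, 0], [-0.135, -0.332, 0, 0, 0, 0]]]}}

```text
time: 1.68
eef_pos: [0.39, 0.0076, 0.2531]
orientation: [0.0, 0.048, 0.999, 0.0]
ft_force: [0.5, 0.5, -0.3]
gripper_width: 0.0856
grasp_force: 0.0
```

>>> {"method": "send_rows", "body": {"commands": [[[-0.135, -0.332, 0.05, 0, 0, 0], [-0.135, -0.332, 0.05, 0, 0, 0], [-0.135, -0.332, 0.05, 0, 0, 0], [-0.135, -0.332, 0.05, 0, 0, 0], [-0.135, -0.332, 0.05, 0, 0, 0]]]}}

```text
time: 2.1
eef_pos: [0.4414, -0.1641, 0.2276]
orientation: [-0.0, 0.048, 0.999, 0.0]
ft_force: [0.4, 0.3, 0.7]
gripper_width: 0.0854
grasp_force: 0.0
```

>>> {"method": "send_rows", "body": {"commands": [[[0, 0, 0, 0, 0, 0], [0, 0, 0, 0, 0, 0]]]}}

```text
time: 2.27
eef_pos: [0.4412, -0.1635, 0.2273]
orientation: [-0.001, 0.049, 0.999, 0.001]
ft_force: [-0.1, -0.6, -0.1]
gripper_width: 0.0858
grasp_force: 0.0
```

>>> {"method": "send_rows", "body": {"commands": [[[0, 0, 0.25, 0, 0, 0], [0, 0, 0.25, 0, 0, 0], [0, 0, 0.2, 0, 0, 0], [0, 0, 0.2, 0, 0, 0], [0, 0, 0.1, 0, 0, 0]]]}}

```text
time: 2.68
eef_pos: [0.44, -0.1602, 0.1259]
orientation: [-0.002, 0.047, 0.999, 0.001]
ft_force: [0.0, 0.4, -0.9]
gripper_width: 0.0854
grasp_force: 0.0
```

>>> {"method": "send_rows", "body": {"commands": [[[0, 0, 0, 0, 0, 0], [0, 0, 0, 0, 0, 0], [0, 0, 0, 0, 0, 0], [0, 0, 0, 0, 0, 0], [0, 0, 0, 0, 0, 0]]], "jaw": -1}}

```text
time: 3.1
eef_pos: [0.4424, -0.163, 0.13]
orientation: [0.001, 0.048, 0.999, -0.001]
ft_force: [-1.1, 0.5, 3.9]
gripper_width: 0.0346
grasp_force: 62.0
```

>>> {"method": "send_rows", "body": {"commands": [[[0, 0, 0, 0, 0, 0], [0, 0, 0, 0, 0, 0], [0, 0, 0, 0, 0, 0], [0, 0, 0, 0, 0, 0]]]}}

```text
time: 3.43
eef_pos: [0.4424, -0.1631, 0.1298]
orientation: [0.001, 0.048, 0.999, -0.001]
ft_force: [-1.2, -0.2, 7.5]
gripper_width: 0.0346
grasp_force: 62.3
```

```bash
python3 - <<'E'
from h import *
c=camera("scene")["image"];cv2.imwrite("pics/s1.png",cv2.resize(c[40:290,100:400],None,fx=2,fy=2))
print(read_state()["gripper_width"])
E
```

```text
0.034717938683921645
```

View pics/s1.png

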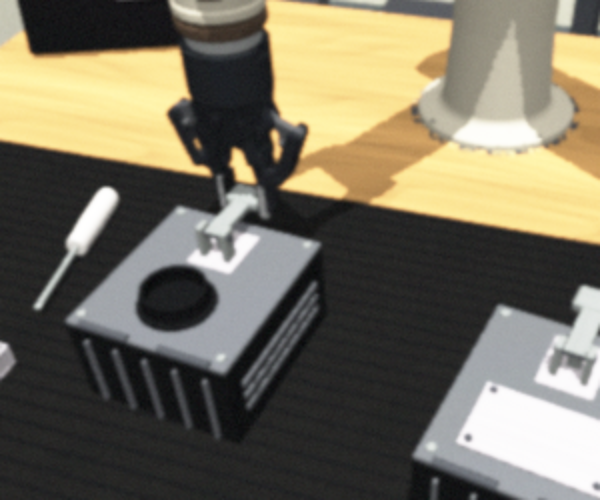

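The pads hold the bar by both sides (crop about 245,195). Next I lift the paddle along its arc.

>>> {"method": "send_rows", "body": {"commands": [[[-0.006, 0, -0.064, 0, 0, 0], [-0.007, 0, -0.063, 0, 0, 0], [-0.019, 0, -0.061, 0, 0, 0], [-0.019, 0, -0.061, 0, 0, 0], [-0.03, 0, -0.056, 0, 0, 0]]]}}

```text
time: 3.9
eef_pos: [0.4476, -0.1633, 0.1571]
orientation: [-0.003, 0.048, 0.999, -0.0]
ft_force: [-0.3, -4.8, -6.7]
gripper_width: 0.0342
grasp_force: 61.9
```

>>> {"method": "send_rows", "body": {"commands": [[[-0.03, 0, -0.056, 0, 0, 0], [-0.038, 0, -0.051, 0, 0, 0], [0, 0, 0, 0, 0, 0], [0, 0, 0, 0, 0, 0]]]}}

```text
time: 4.23
eef_pos: [0.4524, -0.1639, 0.1685]
orientation: [-0.006, 0.047, 0.999, 0.0]
ft_force: [-16.0, -2.7, 5.5]
gripper_width: 0.0344
grasp_force: 62.6
```

>>> {"method": "send_rows", "body": {"commands": [[[-0.04, 0, -0.09, 0, 0, 0], [-0.045, 0, -0.088, 0, 0, 0], [-0.05, 0, -0.085, 0, 0, 0], [-0.054, 0, -0.082, 0, 0, 0], [-0.058, 0, -0.08, 0, 0, 0]]]}}

```text
time: 4.65
eef_pos: [0.4784, -0.1664, 0.211]
orientation: [-0.004, 0.048, 0.999, -0.0]
ft_force: [-5.0, -3.3, -4.9]
gripper_width: 0.0345
grasp_force: 60.0
```

>>> {"method": "send_rows", "body": {"commands": [[[-0.062, 0, -0.076, 0, 0, 0], [-0.066, 0, -0.072, 0, 0, 0], [-0.07, 0, -0.069, 0, 0, 0], [-0.074, 0, -0.066, 0, 0, 0], [-0.078, 0, -0.062, 0, 0, 0]]]}}

```text
time: 5.07
eef_pos: [0.5143, -0.17, 0.2453]
orientation: [-0.003, 0.048, 0.999, -0.0]
ft_force: [-0.9, -4.9, -6.6]
gripper_width: 0.0346
grasp_force: 60.3
```

```bash
python3 - <<'E'
from h import *
c=camera("scene")["image"];cv2.imwrite("pics/s2.png",cv2.resize(c[40:290,100:400],None,fx=2,fy=2))
s=read_state();print(s["gripper_width"],s["ft_force"],s["ft_torque"],s["eef_pos"])
E
```

```text
0.03419600871290233 [-1.42643558 -3.10539597 -4.42937249] [-0.49851935  0.68482328  0.12296182] [ 0.51599556 -0.17017418  0.24664684]
```

View pics/s2.png

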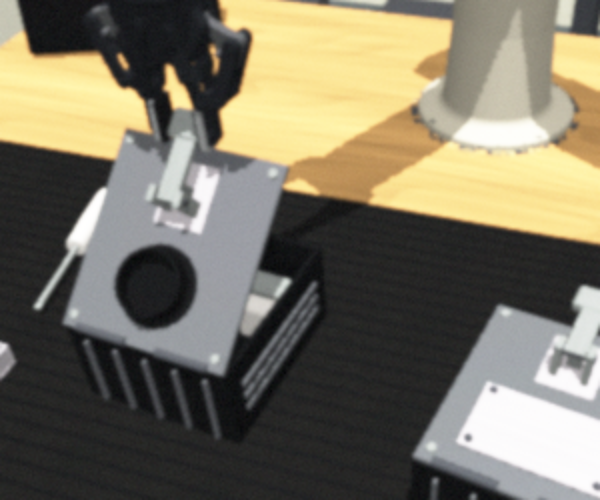

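The panel is coming up, now at about 35°, with the bar still held at crop (185,120). I'll continue the arc.

>>> {"method": "send_rows", "body": {"commands": [[[-0.08, 0, -0.057, 0, 0, 0], [-0.083, 0, -0.053, 0, 0, 0], [-0.086, 0, -0.049, 0, 0, 0], [-0.088, 0, -0.045, 0, 0, 0], [-0.09, 0, -0.04, 0, 0, 0]]]}}

```text
time: 5.53
eef_pos: [0.5568, -0.1741, 0.2696]
orientation: [-0.003, 0.048, 0.999, -0.0]
ft_force: [-4.3, -4.1, -4.4]
gripper_width: 0.0342
grasp_force: 60.2
```

>>> {"method": "send_rows", "body": {"commands": [[[-0.092, 0, -0.035, 0, 0, 0], [-0.094, 0, -0.03, 0, 0, 0], [-0.095, 0, -0.025, 0, 0, 0], [-0.097, 0, -0.02, 0, 0, 0], [-0.098, 0, -0.015, 0, 0, 0]]]}}

```text
time: 5.95
eef_pos: [0.6046, -0.1788, 0.2828]
orientation: [-0.002, 0.048, 0.999, -0.0]
ft_force: [-5.0, -3.3, -2.1]
gripper_width: 0.0331
grasp_force: 59.4
```

>>> {"method": "send_rows", "body": {"commands": [[[-0.098, 0, -0.01, 0, 0, 0], [-0.099, 0, -0.005, 0, 0, 0], [-0.099, 0, 0, 0, 0, 0], [-0.099, 0, 0.005, 0, 0, 0], [-0.098, 0, 0.01, 0, 0, 0]]]}}

```text
time: 6.37
eef_pos: [0.6543, -0.1839, 0.2839]
orientation: [-0.001, 0.048, 0.999, -0.001]
ft_force: [-3.3, -3.0, 2.5]
gripper_width: 0.0317
grasp_force: 60.4
```

```bash
python3 - <<'E'
from h import *
c=camera("scene")["image"];cv2.imwrite("pics/s3.png",cv2.resize(c[0:290,100:400],None,fx=2,fy=2))
s=read_state();print(s["gripper_width"],s["ft_force"],s["ft_torque"],s["eef_pos"],s["q"])
E
```

```text
0.030635693945718852 [ 0.05871122 -3.56110241  1.03915888] [-0.5648825   0.00882611  0.40260252] [ 0.65577369 -0.18372245  0.28367564] [-4.49698654e-01  4.15361411e-01  1.22531546e+00 -1.04505439e-03
  1.49983912e+00 -1.92488548e+00]
```

View pics/s3.png

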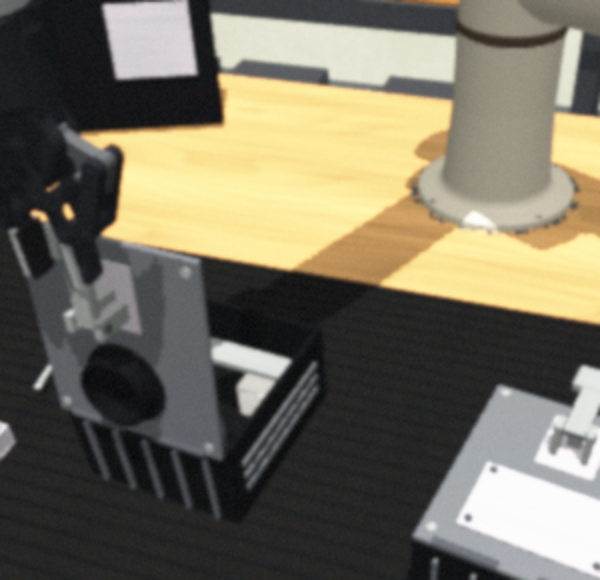

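The panel stands at about 75–80° and the bar is still between the pads, although the opening has shrunk to 31 mm. I'll finish the arc carefully.

>>> {"method": "send_rows", "body": {"commands": [[[-0.08, 0, 0.012, 0, 0, 0], [-0.08, 0, 0.017, 0, 0, 0], [-0.08, 0, 0.02, 0, 0, 0]]]}}

```text
time: 6.67
eef_pos: [0.6789, -0.1845, 0.2787]
orientation: [0.0, 0.047, 0.999, 0.0]
ft_force: [0.3, 0.2, 0.5]
gripper_width: 0.0004
grasp_force: 0.0
```

>>> {"method": "send_rows", "body": {"commands": [[[-0.08, 0, 0.024, 0, 0, 0], [-0.05, 0, 0.018, 0, 0, 0], [0, 0, 0, 0, 0, 0]]]}}

```text
time: 6.92
eef_pos: [0.6918, -0.1858, 0.2734]
orientation: [-0.0, 0.047, 0.999, 0.001]
ft_force: [0.1, 0.1, 0.5]
gripper_width: -0.0002
grasp_force: 0.0
```

```bash
python3 - <<'E'
from h import *
c=camera("scene")["image"];cv2.imwrite("pics/s4.png",cv2.resize(c[60:260,60:260],None,fx=3,fy=3))
s=read_state();print(s["gripper_width"],s["ft_force"],s["ft_torque"],s["eef_pos"],s["grasp_force"])
E
```

```text
-6.748297518624144e-05 [ 0.52597021 -0.23104425 -0.65048164] [-0.01548755 -0.04888907  0.01125338] [ 0.69148538 -0.1859216   0.27381653] 0.0
```

View pics/s4.png

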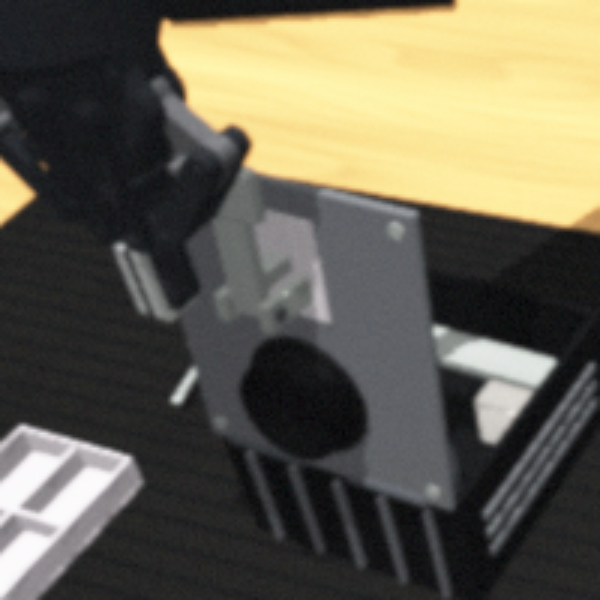

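The bar slipped out at the end; the panel stayed up and the closed fingers are just in front of it. I'll measure the panel angle from its latch corners, near crop (418,212) and (322,190).

```bash
python3 - <<'E'
from h import *
K=np.array([[402.43491425,0,283.08594193],[0,402.43491425,203.72672932],[0,0,1]]);o=np.array([1.01303202,.14894293,.57559612]);q=rot([0.54687817,0.21945738,0.31652866,0.74335209])
yaw=-.0957;e=np.array([np.cos(yaw),np.sin(yaw),0]);n=np.array([-e[1],e[0],0]);c=np.array([.5394,-.1725,0]);H=c+.09*e+[0,0,.09]
def pr(p):
    d=q.inv().apply(p-o);d=K@[d[0],-d[1],-d[2]];return ((d[:2]/d[2]-[60,60]+.33)*3).round()
for t in(1.2,1.3,1.4,1.5,1.57,1.65):
    u=-np.cos(t)*e+np.array([0,0,np.sin(t)]); w=np.sin(t)*e+np.array([0,0,np.cos(t)])
    print(t,[pr(H+a*u+.006*w+s*.08*n) for a,s in((.18,1),(.18,-1),(0.01,1))], "edge inner", H+.18*u)
E
```

```text
1.2 [array([473., 181.]), array([201., 118.]), array([455., 496.])] edge inner [ 0.56406224 -0.17486741  0.25776704]
1.3 [array([452., 191.]), array([175., 125.]), array([454., 498.])] edge inner [ 0.58105871 -0.17649895  0.26344047]
1.4 [array([431., 205.]), array([149., 137.]), array([453., 500.])] edge inner [ 0.59853409 -0.17817647  0.26738095]
1.5 [array([409., 224.]), array([123., 152.]), array([452., 502.])] edge inner [ 0.61631375 -0.1798832   0.2695491 ]
1.57 [array([394., 240.]), array([105., 166.]), array([451., 503.])] edge inner [ 0.6288455  -0.18108616  0.26999994]
1.65 [array([376., 260.]), array([ 84., 183.]), array([451., 505.])] edge inner [ 0.64316478 -0.18246072  0.26943571]
```

The panel is at about 1.45 rad. I'll go over the top, come down on the robot's side, and nudge it to upright with the closed fingertips.

>>> {"method": "send_rows", "body": {"commands": [[[0, 0, -0.34, 0, 0, 0], [0, 0, -0.34, 0, 0, 0], [0, 0, -0.34, 0, 0, 0]]]}}

```text
time: 7.22
eef_pos: [0.6908, -0.1858, 0.3772]
orientation: [-0.001, 0.048, 0.999, 0.0]
ft_force: [1.0, 0.2, 0.1]
gripper_width: -0.0002
grasp_force: 0.0
```

>>> {"method": "send_rows", "body": {"commands": [[[0.38, 0, 0, 0, 0, 0], [0.38, 0, 0, 0, 0, 0], [0.38, 0, 0, 0, 0, 0], [0.38, 0, 0, 0, 0, 0], [0, 0, 0, 0, 0, 0]]]}}

```text
time: 7.63
eef_pos: [0.534, -0.1697, 0.3748]
orientation: [-0.003, 0.048, 0.999, 0.001]
ft_force: [-0.3, -0.4, -1.0]
gripper_width: -0.0002
grasp_force: 0.0
```

>>> {"method": "send_rows", "body": {"commands": [[[0, 0, 0.35, 0, 0, 0], [0, 0, 0.35, 0, 0, 0], [0, 0, 0.35, 0, 0, 0], [0, 0, 0, 0, 0, 0]]]}}

```text
time: 7.97
eef_pos: [0.5364, -0.1696, 0.2635]
orientation: [-0.006, 0.048, 0.999, 0.003]
ft_force: [-0.7, 0.6, -1.8]
gripper_width: 0.0004
grasp_force: 0.0
```

>>> {"method": "send_rows", "body": {"commands": [[[-0.1, 0, 0, 0, 0, 0], [-0.1, 0, 0, 0, 0, 0], [-0.1, 0, 0, 0, 0, 0], [-0.1, 0, 0, 0, 0, 0], [-0.1, 0, 0, 0, 0, 0]]]}}

```text
time: 8.38
eef_pos: [0.5913, -0.1768, 0.2741]
orientation: [0.001, 0.048, 0.999, -0.001]
ft_force: [0.2, -0.6, 0.2]
gripper_width: -0.0001
grasp_force: 0.0
```

>>> {"method": "send_rows", "body": {"commands": [[[-0.06, 0, 0, 0, 0, 0], [-0.06, 0, 0, 0, 0, 0], [-0.06, 0, 0, 0, 0, 0], [-0.06, 0, 0, 0, 0, 0], [0, 0, 0, 0, 0, 0]]]}}

```text
time: 8.8
eef_pos: [0.6148, -0.1789, 0.2716]
orientation: [0.0, 0.048, 0.999, -0.0]
ft_force: [0.4, -0.3, -0.4]
gripper_width: -0.0
grasp_force: 0.0
```

```bash
python3 - <<'E'
from h import *
c=camera("scene")["image"];cv2.imwrite("pics/s5.png",cv2.resize(c[60:260,60:260],None,fx=3,fy=3))
E
```

```text
(no output)
```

View pics/s5.png

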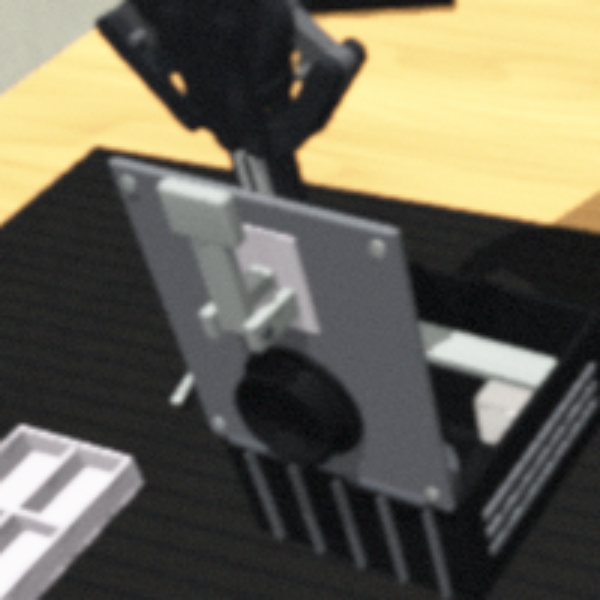

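The corners at crop (400,230) and (110,160) give about 1.55 rad, which is upright. I'll back away, check and hand in.

>>> {"method": "send_rows", "body": {"commands": [[[0.2, 0, 0, 0, 0, 0], [0.2, 0, 0, 0, 0, 0], [0.2, 0, 0, 0, 0, 0], [0.2, 0, 0, 0, 0, 0]]]}}

```text
time: 9.18
eef_pos: [0.5333, -0.1709, 0.2711]
orientation: [-0.0, 0.048, 0.999, 0.0]
ft_force: [0.3, -0.7, 1.2]
gripper_width: 0.0001
grasp_force: 0.0
```

>>> {"method": "send_rows", "body": {"commands": [[[0, 0, -0.3, 0, 0, 0], [0, 0, -0.3, 0, 0, 0], [0, 0, -0.3, 0, 0, 0], [0, 0, 0, 0, 0, 0], [0, 0, 0, 0, 0, 0]]]}}

```text
time: 9.6
eef_pos: [0.535, -0.1716, 0.3639]
orientation: [0.002, 0.048, 0.999, -0.001]
ft_force: [0.1, 0.7, -1.2]
gripper_width: 0.0
grasp_force: 0.0
```

```bash
python3 - <<'E'
from h import *
cv2.imwrite("pics/s6.png",camera("scene")["image"])
E
```

```text
(no output)
```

View pics/s6.png

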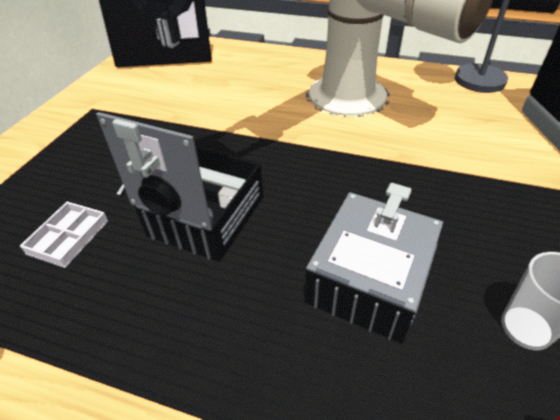

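The grinder panel stands upright (its latch corner at about 193,137), the control unit is still shut, and the robot is clear of both.

```bash
python3 -c "
from rig import *
print(job_done())"
```

```text
the job is handed in; nothing more can be done
None
```

The grinder panel is unlatched and standing open at about 1.55 rad, the other unit is still shut, and the job is handed in with the robot clear; the paddle slipped from the pads at about 1.45 rad, so I pushed the panel the last bit upright with closed fingertips.

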